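# Set the raking lamp and draw up the specimen tray

## Task

Twist the lamp's light bar anticlockwise to unlock its leaning mast, draw the rod out until the black band on it has just come clear of the collar, and twist the bar back to lock it there. Then hook the specimen tray by its far rim and slide it along the desk, without lifting it, until it lies flat along the wooden ledge; keep the nuts in it, and leave the other things on the desk where they are.

Things in the scene. Friction and masses are not known exactly. Their poses are not given: they have to be found in the camera images.
- lamp: desk lamp fixed to the desk: round steel foot 124 mm wide, 24 mm high, and a mast leaning 30 degrees from vertical towards its own -x (roughly the robot): a fixed grey tube, 22 mm thick, with a ribbed black collar, 34 mm thick, at its upper end, and in it a 14 mm steel rod that carries the light bar. Origin: foot's underside centre; z up. Mast axis starts 20 mm in +x, 18 mm above it
- collar_top (a point): centre of the collar's upper face, on the mast's axis, 140 mm along it
- bar_mid (a point): centre of the light bar, set across the rod's top like a T: aluminium, 110 mm long, 26 wide, 24 high. z points up along the leaning mast axis, y along the bar's length, x across its width (the 26 mm to grip); x and y turn with the bar. Its underside is 53 mm (along the mast) from the collar with the rod fully in
- band_low (a point): lower edge of the one black band (10 mm tall) around the rod, on the mast's axis, 145 mm below the centre of the light bar; hidden inside the tube until the rod is drawn out far enough
- lamp_rod (a joint): how far the rod is drawn out, 0 (in) to 0.110 m (end stop), along the mast's axis, positive outwards. At 0.080 the lower edge of the black band is level with the collar's top. Starts between 0.005 and 0.045. Unlocked it slides with about 3 N of friction and stays where it is left; locked it is held by hidden ridges, with 1 to 6 mm of play
- lamp_head (a joint): twist of rod and light bar about the mast's axis: 0 locked (stop, bar square across the lean) to 1.25 rad unlocked (stop). Positive is anticlockwise seen from above, looking down the mast onto the bar. The lock holds up to about 0.8 and is clear from 0.9; it can be closed again at any length. Turning takes under 0.2 N m; it stays where it is left
- tray: open shallow steel specimen tray, 130 (x) by 170 (y) by 40 mm high, walls 4 mm, 0.4 kg, loose on the desk, beyond the ledge. Origin: centre of the underside; its far rim is 65 mm in +x
- ledge: low pale wooden strip fixed on the desk in front of the tray, nearest the robot: 20 (x) by 240 (y) by 18 mm high, +x towards the tray. Origin: centre of the underside. With the tray against it the tray's centre is 75 mm in +x of the strip's
- nut_a: brown nut, 36 mm wide, 22 mm high, lying loose in the tray; origin under its base
- nut_b: dark brown nut, 36 mm wide, 22 mm high, lying loose in the tray; origin under its base
- pyramid: small white four-sided plaster pyramid weight, 42 mm square foot, 55 mm high, loose bystander; origin at the centre of its underside
- dish: small white ceramic bowl, 68 mm wide, 22 mm high, loose bystander; origin at the centre of its underside
- jar: amber glass jar with white cap, 60 mm wide, 75 mm high, loose bystander; origin at the centre of its underside
- brush: small brush lying flat, 170 mm long, loose bystander, handle 10 to 20 mm thick
- weight: brass weight with a grip neck, 40 mm wide, 48 mm high, loose bystander; origin at the centre of its underside
Mind the look-alikes: they are no part of the job. Leave any red look-alike of the ledge alone.

How it is judged:
On the way, in this order (a step that is already met when the one before it is completed fails the run):
1. the bar is twisted to unlock (more than 0.9 rad) (value of joint lamp_head above 0.9 rad), for 0.1 s.
2. still unlocked, the rod is drawn out to the band (0.074 to 0.088 m) (value of joint lamp_rod between 0.074 and 0.088 m and value of joint lamp_head above 0.8 rad), for 0.2 s.
3. the bar is twisted back to lock (below 0.2 rad) with the rod at that length (value of joint lamp_rod between 0.074 and 0.088 m and value of joint lamp_head below 0.2 rad), for 0.2 s.
4. the tray lies along the ledge (x of tray in the frame of ledge between 0.07 and 0.083 m and y of tray in the frame of ledge between -0.06 and 0.06 m and angle between the x axis of tray and the x axis of ledge, either way round below 0.09 rad and height (world z) of tray below 0.006 m), for 0.2 s.
At the end, for the whole second after the job is handed in: The rod is drawn out 74 to 88 mm (band's lower edge 6 mm below to 8 mm above the collar's top) and locked (twist under 0.2 rad); the tray stands flat on the desk along the ledge (within 8 mm of it, within 0.09 rad of parallel, centred on it within 60 mm) with both nuts inside; everything at rest (all of step 3 and all of step 4 and x of nut_a in the frame of tray between -0.065 and 0.065 m and y of nut_a in the frame of tray between -0.085 and 0.085 m and z of each of nut_a, nut_b in the frame of tray below 0.035 m and x of nut_b in the frame of tray between -0.065 and 0.065 m and y of nut_b in the frame of tray between -0.085 and 0.085 m and linear speed of tray below 0.01 m/s and velocity of joint lamp_rod between -0.005 and 0.005 m/s); the robot touches nothing.
It fails at once if the tray is lifted or tipped (height (world z) of tray above 0.02 m or angle between tray's own z axis and vertical above 0.25 rad).
It fails at once if a bystander is shifted by more than 30 mm or tipped over (distance of any of pyramid, dish, jar, brush, weight from where it was at the start of the episode above 0.03 m or angle between any of pyramid, dish, jar, weight's own z axis and vertical above 0.5 rad).
It also fails if it takes over 58 s, if anything falls off the work surface, if the arm or the gripper's body presses on something with over 40 N, if the wrist force passes 120 N, or if a joint passes its speed limit or range.

## Robot

A 6-joint arm with a two-finger parallel gripper is mounted at the origin on the work surface. World frame = base frame: x ahead of the robot, y to its left, z up, the work surface at z = 0. Lengths are in m, angles in rad, forces in N, time in s.
With the tool pointing down it reaches from about 0.25 to 0.8 m from the base axis. Payload 8.5 kg.
Tool frame: the origin (TCP) lies at the very end of the fingers, on their centre line; the grasp point (between the pads) lies 19 mm behind it (env.grip_point_offset is the distance from the TCP to the grasp point, in m); z points along the fingers, x is the direction in which the jaws open and shut, and the axes are right-handed (so a half turn about z gives the same grasp; the last joint's range is limited). The gripper opens to 85 mm and grips with 20 to 120 N. Pads are 22 mm wide; open, the fingers measure 114 mm over their backs; the gripper's body (76 mm by 85 mm) begins 54 mm behind the grasp point. The pads swing forward as they close: fully open they stand 13 mm farther back than shut.
Start: joints at [1.236, 0.238, -0.013, 1.319, 0, 1.571], TCP at [0.172, 0.496, 0.201] pointing down, gripper open.
Joint ranges: [-2.66, 2.66], [-1.03, 1.9], [-1.14, 1.46], [-1.82, 2.27], [-1.45, 1.34], [-3.14, 3.14]. Speed limits (rad/s): [2.22, 2.22, 2.79, 3.14, 3.14, 3.14].

## Interface

Orientations are given as [roll, pitch, yaw] about the fixed x, y, z axes, in that order (R = Rz(yaw) Ry(pitch) Rx(roll)).
In Python, from plant import env, eyes, sign_off gives the robot as it stands.
- The arm moves only by the shell command python3 -m inch 'ROWS' [FORCE]. ROWS is JSON, a list of rows, each a list of 3 entries, a list of its own where there are three numbers: the closure, from -1 (fully open) to 1 (shut), then the shift along the world's x, y, z in m, then the turn, a rotation vector about the world's x, y, z in rad. In form: [[hand, [dx, dy, dz], [ax, ay, az]], ...]. A call has 1 to 12 rows; each row is the pose to reach, as a shift and turn from the pose measured when the call began; what a row does not reach only later rows make up. A row lasts 1/8 s, in which the tool goes at most 62.5 mm and 10.7 degrees, less where a joint would pass 70% of its speed; a pose out of reach is approached as far as the arm can. A call with a gripper value outside its range is refused whole. The fingers move at their own pace and stop on an object; FORCE is the grip in N (left out, the last holds). Time passes only in rows, so rows that repeat a pose let the fingers close. It gives the time, the measured TCP pose, the force and the opening at its end, in the units of the state.
- env.read_state(): the state, without advancing time (a new reading comes with each control period).
- eyes.camera(name): name is "side" or "top" or "wrist"; returns the picture (420x560x3 uint8, blue, green, red); there is no depth.
- eyes.camera_params(name): a dict with "camera_matrix" (3x3 intrinsics, pixels), "D" ([k1, k2, p1, p2, k3] as OpenCV has them; the pictures are not rectified), "cam_to_world" (4x4, takes a point from camera to world coordinates). Camera axes: x right, y down, z forward; pixel columns grow to the right and rows downward; lengths in m; the calibration is good to about 2 mm. A picture is of the moment at which its call begins: read the wrist's pose just before it. camera_params takes no time and is no camera call; for the wrist camera it gives the pose at the moment of the call.
- sign_off(): hands the job in, once; it reports no verdict.
The state is a dict: "time_s": time; "joints": joint angles; "joint_velocities": joint speeds; "joint_efforts": joint torques, N m; "position": TCP position; "ee_rot": TCP orientation; "ft_force": force on the tool from outside, world axes, zero at the start; "moment": the same for the moment, N m; "finger_gap": finger opening in m.
Only numpy, scipy, OpenCV 4.12 (cv2) and the standard library are available. Lean on these libraries where they do the work, as an engineer would, in place of code of your own. Each camera call takes 0.05 s, during which the arm holds its last target. There are 200 camera calls.

## Working session

There is one attempt and no reset: what is moved stays moved. The work goes in short steps, Python scripts to look and compute and a shell command to move; the robot and the scene stay as the last step left them, time stands still between calls to the robot, and variables do not carry over. Pictures are saved under pics/ and viewed, about 8 in all and at most 12, crops included, and the job is handed in when it is done.

```bash
ls; mkdir -p pics
cat > h.py <<'E'
import numpy as np, cv2
from plant import env, eyes
def snap(n,f):
    im=eyes.camera(n); cv2.imwrite(f'pics/{f}.png',im); return im
def ray(n,uv,P=None):
    P=P or eyes.camera_params(n); K=np.array(P["camera_matrix"]);D=np.array(P["D"]);T=np.array(P["cam_to_world"])
    p=cv2.undistortPoints(np.array([[uv]],float),K,D)[0,0]
    d=T[:3,:3]@np.array([p[0],p[1],1]); return T[:3,3],d/np.linalg.norm(d)
def onz(n,uv,z,P=None):
    o,d=ray(n,uv,P); return o+d*(z-o[2])/d[2]
def proj(n,X,P=None):
    P=P or eyes.camera_params(n); T=np.linalg.inv(np.array(P["cam_to_world"]))
    X=np.atleast_2d(X)@T[:3,:3].T+T[:3,3]
    return cv2.projectPoints(X,np.zeros(3),np.zeros(3),np.array(P["camera_matrix"]),np.array(P["D"]))[0][:,0]
E
python3 - <<'E'
from h import *
for n in("top","side"):
    snap(n,n+"0"); print(n,np.round(eyes.camera_params(n)["cam_to_world"],3).tolist())
    
print(env.read_state())
E
```

```text
pics
top [[-0.0, -0.984, 0.178, 0.305], [-1.0, 0.003, 0.016, -0.074], [-0.017, -0.178, -0.984, 1.088], [0.0, 0.0, 0.0, 1.0]]
side [[0.982, -0.142, 0.128, 0.335], [-0.191, -0.744, 0.64, -0.828], [0.004, -0.653, -0.758, 1.052], [0.0, 0.0, 0.0, 1.0]]
{'time_s': 0.1, 'joints': array([ 1.23599365e+00,  2.38700826e-01, -1.41892159e-02,  1.31923458e+00,
        1.35559280e-05,  1.57079217e+00]), 'joint_velocities': array([-0.00035713, -0.00027228,  0.00243371, -0.00157507, -0.00120556,
       -0.0001068 ]), 'joint_efforts': array([ 1.15249532e-03, -5.39722037e+01,  3.47000921e+01,  1.34315676e-02,
        1.35863993e-04,  1.43415963e-05]), 'position': array([0.17235712, 0.49543548, 0.20094493]), 'ee_rot': array([-3.14157909e+00,  1.32829547e-03,  1.23599781e+00]), 'ft_force': array([-0.14082835, -1.56732169, -0.49478791]), 'moment': array([-0.01927518, -0.03224499, -0.05783381]), 'finger_gap': 0.08544525161183196}
```

View pics/top0.png

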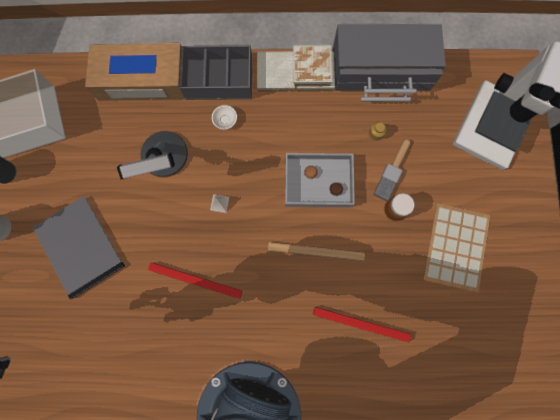

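View pics/side0.png

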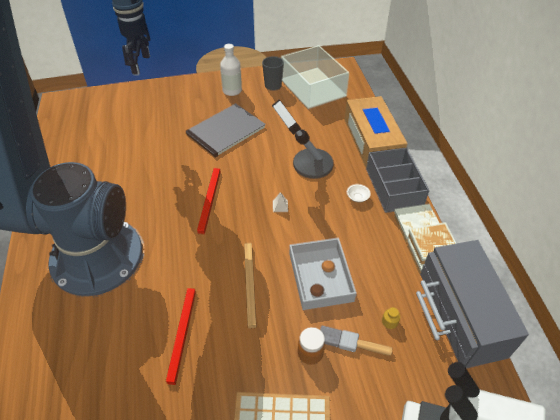

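Top view: lamp foot about (163,154), bar about (146,166). The tray is about (320,180) with its nuts at (311,172) and (336,188). There are three ledge candidates: the pale wooden strip (316,251) and red strips at (195,280) and (362,324). The wooden strip fits because of its colour and its place in front of the tray. I'll confirm it in enlarged crops.

Run:
```python
import cv2
a=cv2.imread('pics/top0.png')[110:270,105:375]
cv2.imwrite('pics/tc.png',cv2.resize(a,None,fx=2.95,fy=2.95,interpolation=cv2.INTER_CUBIC))
b=cv2.imread('pics/side0.png')[90:340,180:370]
b=cv2.rotate(b,cv2.ROTATE_90_COUNTERCLOCKWISE)
b=cv2.imread('pics/side0.png')[90:190,260:350]
cv2.imwrite('pics/sc.png',cv2.resize(b,None,fx=6,fy=6,interpolation=cv2.INTER_CUBIC))
```

```text
(no output)
```

View pics/tc.png

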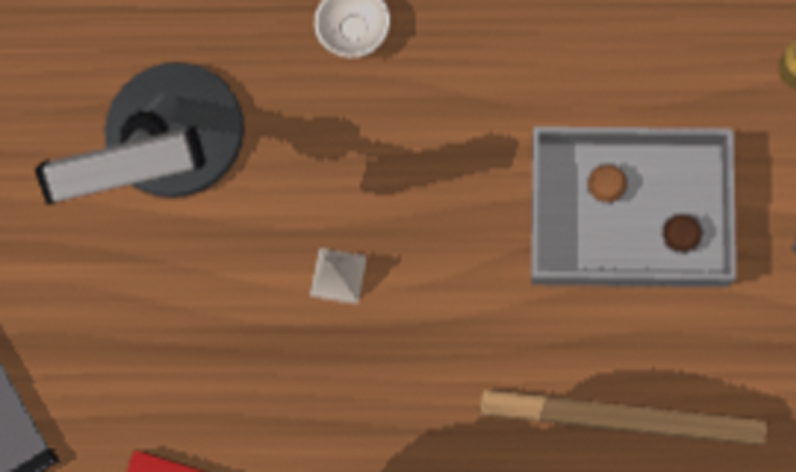

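View pics/sc.png

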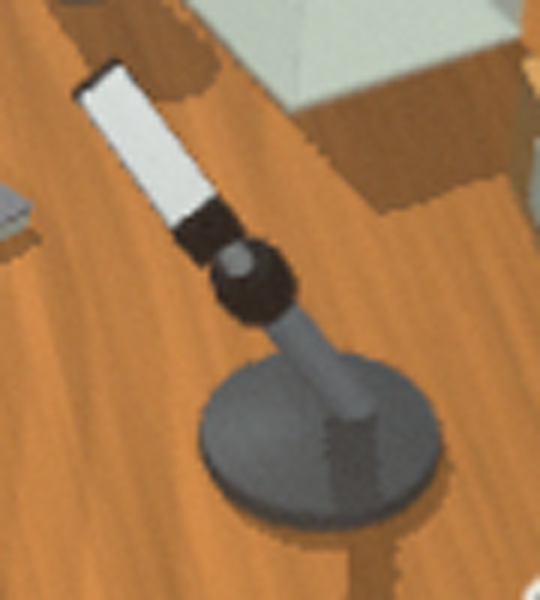

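Crop confirms one pale wooden strip (partly in shadow), from crop (481,401) to (765,432); it isn't red, so it's the ledge. The side crop shows the bar's far end at (75,95)/(118,60), the near end at (205,265)/(245,235), and the collar at (253,282).

```bash
cat > fit.py <<'E'
from h import *
from scipy.optimize import least_squares
from scipy.spatial.transform import Rotation as R
L=np.deg2rad(30)
def lamp(p,axd):
    x,y,w=p[:3]; Rz=R.from_euler('z',w).as_matrix()
    a=Rz@[-np.sin(L),0,np.cos(L)]; b=np.array([x,y,0])+Rz@[.02,0,.018]
    return Rz,a,b+a*axd
def bar(p,d,th=0):
    Rz,a,c=lamp(p,.14+.053+.012+d)
    Rb=Rz@R.from_euler('y',-L).as_matrix()@R.from_euler('z',th).as_matrix()
    return c,Rb
E
python3 - <<'E'
from fit import *
T=lambda u,v:np.array([u/2.948+105,v/2.948+110]); S=lambda u,v:np.array([u/6+260,v/6+90])
Pt,Ps=eyes.camera_params("top"),eyes.camera_params("side")
def model(p):
    c,Rb=bar(p,p[3]); q=lambda x,y,z:c+Rb@np.array([x,y,z])*[1]
    x,y=.013,.055;z=.012
    f=np.array([p[0],p[1],.024]); col=lamp(p,.14)[2]
    top=proj("top",[f,q(x,y,z),q(-x,y,z),q(-x,-y,z)],Pt)
    side=proj("side",[f,q(-x,y,z),q(x,y,z),q(-x,-y,-z),q(x,-y,-z)],Ps)
    return np.vstack([top,side])
obs=np.array([T(175,129),T(38,168),T(49,203),T(204,167),S(321,434),S(75,95),S(118,60),S(205,265),S(245,235)])
r=least_squares(lambda p:(model(p)-obs).ravel(),[.55,.27,.25,.02],loss='soft_l1',f_scale=1.)
print(r.x.round(4)); print((model(r.x)-obs).round(1).tolist())
np.save('p.npy',r.x)
c,Rb=bar(r.x,r.x[3]);print('bar',c.round(4),'axis',Rb[:,2].round(3),'by',Rb[:,1].round(3),'bx',Rb[:,0].round(3))
print('collar',lamp(r.x,.14)[2])
led=[onz("top",T(*a),.018,Pt)[:2].round(4) for a in((481,390),(481,412),(764,443),(766,420))]
print('ledge',np.array(led).tolist(),np.mean(led,0)); e=(led[0]+led[1]-led[2]-led[3])/2; print('len',np.linalg.norm(e),'yaw',np.arctan2(-e[0],e[1]))
tr=[onz("top",T(*a),.04,Pt)[:2].round(4) for a in((533,127),(735,128),(737,277),(531,276))]
print('tray',np.array(tr).tolist(),np.mean(tr,0))
for n,a,z in(("pyr",(340,276),.03),("bowl",(353,22),.022),("brass",(378,130),.03),("jar",(403,205),.075),("nuta",(607,183),.022),("nutb",(683,233),.022),('brushblade',(389,183),.015)):
    uv=T(*a) if n in("pyr","bowl","nuta","nutb") else a
    print(n,onz("top",uv,z,Pt).round(3))
E
```

```text
[0.6467 0.2243 0.2193 0.0239]
[[-0.7, -2.4], [0.8, -0.5], [1.0, -0.5], [-0.4, 0.2], [0.0, -2.6], [-0.5, 0.2], [-0.1, 0.3], [-1.8, 0.5], [-0.5, -0.4]]
bar [0.5545 0.2037 0.2162] axis [-0.488 -0.109  0.866] by [-0.218  0.976  0.   ] bx [0.845 0.188 0.5  ]
collar [0.59787077 0.21338421 0.13924356]
ledge [[0.4114, -0.0462], [0.3929, -0.0462], [0.3664, -0.2827], [0.3855, -0.2851]] [ 0.38905 -0.16505]
len 0.2391395617625825 yaw -0.10977982587837695
tray [[0.6348, -0.091], [0.6332, -0.2639], [0.5034, -0.2609], [0.5049, -0.0886]] [ 0.569075 -0.1761  ]
pyr [0.507 0.073 0.03 ]
bowl [0.739 0.068 0.022]
brass [ 0.699 -0.329  0.03 ]
jar [ 0.494 -0.369  0.075]
nuta [ 0.59  -0.155  0.022]
nutb [ 0.545 -0.219  0.022]
brushblade [ 0.562 -0.354  0.015]
```

```bash
cat >> fit.py <<'E'
def go(pos,Rt):
    s=env.read_state(); R0=R.from_euler('xyz',s['ee_rot'])
    print('shift',(np.array(pos)-s['position']).round(4).tolist(),'turn',(R.from_matrix(Rt)*R0.inv()).as_rotvec().round(4).tolist())
def tool(Rb): return np.column_stack([Rb[:,0],-Rb[:,1],-Rb[:,2]])
E
python3 - <<'E'
from fit import *
p=np.load('p.npy'); c,Rb=bar(p,p[3]); go(c+.1*Rb[:,2],tool(Rb))
E
```

```text
shift [0.3333, -0.3026, 0.1019] turn [0.3643, -0.409, -0.9924]
```

```bash
python3 -m inch '[[-1,[0,0,0.06],[0,0,0]],[-1,[0.05,-0.04,0.12],[0.06,-0.07,-0.17]],[-1,[0.1,-0.08,0.15],[0.12,-0.14,-0.33]],[-1,[0.15,-0.13,0.15],[0.18,-0.2,-0.5]],[-1,[0.2,-0.18,0.14],[0.24,-0.27,-0.66]],[-1,[0.26,-0.23,0.13],[0.3,-0.34,-0.83]],[-1,[0.3,-0.27,0.12],[0.364,-0.409,-0.992]],[-1,[0.333,-0.303,0.102],[0.364,-0.409,-0.992]],[-1,[0.333,-0.303,0.102],[0.364,-0.409,-0.992]],[-1,[0.333,-0.303,0.102],[0.364,-0.409,-0.992]]]' 60
python3 - <<'E'
from fit import *
p=np.load('p.npy'); c,Rb=bar(p,p[3]); go(c+.1*Rb[:,2],tool(Rb)); print(env.read_state()['joints'].round(3))
P=eyes.camera_params("wrist"); im=snap("wrist","w1")
q=[c+Rb@np.array(v) for v in((.013,.055,.012),(-.013,.055,.012),(-.013,-.055,.012),(.013,-.055,.012))]
pts=proj("wrist",q,P);print(pts.round())
for a in pts: cv2.circle(im,tuple(int(i) for i in a),3,(0,0,255),1)
cv2.imwrite('pics/w1m.png',im)
E
```

```text
time_s: 1.35
position: [0.5061, 0.1897, 0.3014]
ee_rot: [3.14, -0.521, 0.216]
ft_force: [-0.1, -0.2, -0.3]
finger_gap: 0.0853
shift [-0.0005, 0.0032, 0.0014] turn [0.0015, -0.0021, 0.0042]
[ 0.423 -0.152 -0.333  0.879 -0.104  1.751]
[[292. 138.]
 [261. 138.]
 [263. 257.]
 [290. 257.]]
```

View pics/w1m.png

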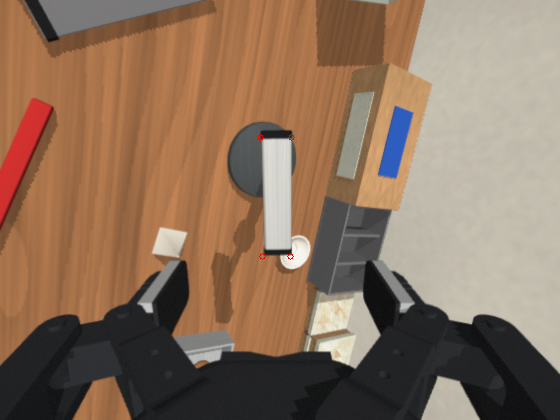

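Wrist view: bar corners at about (262,131), (292,130), (292,254) and (264,254). The predicted ones are a few px lower, so I'll refit with them.

Run:
```python
from fit import *
T=lambda u,v:np.array([u/2.948+105,v/2.948+110]); S=lambda u,v:np.array([u/6+260,v/6+90])
Pt,Ps,Pw=[eyes.camera_params(n) for n in("top","side","wrist")]
def model(p):
    Rz=R.from_euler('z',p[3]).as_matrix(); Rb=Rz@R.from_euler('y',-L).as_matrix(); c=p[:3]
    q=lambda x,y,z:c+Rb@np.array([x,y,z])
    x,y=.013,.055;z=.012
    return np.vstack([proj("top",[q(x,y,z),q(-x,y,z),q(-x,-y,z)],Pt),
    proj("side",[q(-x,y,z),q(x,y,z),q(-x,-y,-z),q(x,-y,-z)],Ps),proj("wrist",[q(x,y,z),q(-x,y,z),q(-x,-y,z),q(x,-y,z)],Pw)])
obs=np.array([T(38,168),T(49,203),T(204,167),S(75,95),S(118,60),S(205,265),S(245,235),(292,131),(262,131),(264,254.5),(292,254)])
w=np.array([1]*7+[1]*4)[:,None]
for f in(0,7):
    r=least_squares(lambda p:((model(p)-obs)*w)[f:].ravel(),[.555,.204,.216,.22],loss='soft_l1',f_scale=1.)
    print(r.x.round(4)); print((model(r.x)-obs).round(1).tolist())
    if f==0: np.save('b.npy',r.x)
```

```text
[0.5556 0.2073 0.2148 0.228 ]
[[-0.6, -0.6], [-0.4, -0.7], [-1.9, -0.3], [-0.5, -0.1], [-0.1, -0.1], [-1.5, -0.0], [-0.3, -1.0], [0.1, 4.2], [-0.4, 4.5], [0.3, -1.0], [-0.6, -0.7]]
[0.5501 0.2101 0.2234 0.227 ]
[[-3.6, 0.9], [-3.3, 0.9], [-4.3, 1.2], [-2.6, -3.0], [-2.3, -3.0], [-3.7, -2.9], [-2.5, -3.9], [1.0, -0.0], [-0.9, 0.2], [-0.1, -0.3], [0.1, 0.0]]
```

Run:
```python
from fit import *
np.save('b.npy',[.5545,.2078,.2160,.226]); b=np.load('b.npy')
Rb=R.from_euler('z',b[3]).as_matrix()@R.from_euler('y',-L).as_matrix()
go(b[:3]-.017*Rb[:,2],tool(Rb)); print(Rb[:,2])
```

```text
shift [0.0572, 0.0188, -0.1007] turn [0.0009, -0.0018, 0.0095]
[-0.48728526 -0.11204052  0.8660254 ]
```

```bash
python3 -m inch '[[-1,[0.01,0.007,0],[0,0,0.009]],[-1,[0.02,0.01,-0.034],[0,0,0.009]],[-1,[0.04,0.015,-0.068],[0,0,0.009]],[-1,[0.057,0.0185,-0.1],[0,0,0.009]],[-1,[0.057,0.0185,-0.1],[0,0,0.009]],[0,[0.057,0.0185,-0.1],[0,0,0.009]],[0,[0.057,0.0185,-0.1],[0,0,0.009]],[1,[0.057,0.0185,-0.1],[0,0,0.009]],[1,[0.057,0.0185,-0.1],[0,0,0.009]],[1,[0.057,0.0185,-0.1],[0,0,0.009]],[1,[0.057,0.0185,-0.1],[0,0,0.009]]]' 40
python3 - <<'E'
from fit import *
s=env.read_state(); print(s['moment'],s['joints'].round(2))
b=np.load('b.npy')
Rb=R.from_euler('z',b[3]).as_matrix()@R.from_euler('y',-L).as_matrix(); a=Rb[:,2]
print(((s['position']-b[:3])@Rb).round(4), (s['ft_force']@Rb).round(1))
for t in (.25,.5,.75,1.,1.1,1.2): print(t,(a*t).round(3).tolist())
E
```

```text
time_s: 2.78
position: [0.5626, 0.2093, 0.2021]
ee_rot: [3.141, -0.522, 0.226]
ft_force: [-0.3, -0.8, 0.6]
finger_gap: -0.0001
[-0.13100801  0.43828449 -0.04730536] [ 0.41 -0.   -0.46  0.6  -0.09  1.73]
[ 0.0001 -0.0003 -0.0162] [-0.1 -0.7  0.8]
0.25 [-0.122, -0.028, 0.217]
0.5 [-0.244, -0.056, 0.433]
0.75 [-0.365, -0.084, 0.65]
1.0 [-0.487, -0.112, 0.866]
1.1 [-0.536, -0.123, 0.953]
1.2 [-0.585, -0.134, 1.039]
```

Run:
```python
from fit import *
t=snap("top","top1")[90:220,80:260]; s=snap("side","side1")[50:200,220:380]
a=cv2.resize(t,(400,289),interpolation=cv2.INTER_CUBIC);b=cv2.resize(s,(400,375),interpolation=cv2.INTER_CUBIC)
w=cv2.resize(snap("wrist","w2"),(400,300)); c=np.zeros((600,800,3),np.uint8); c[:289,:400]=a;c[:375,400:]=b;c[300:,:400]=w
cv2.imwrite('pics/m1.png',c)
```

```text
(no output)
```

View pics/m1.png

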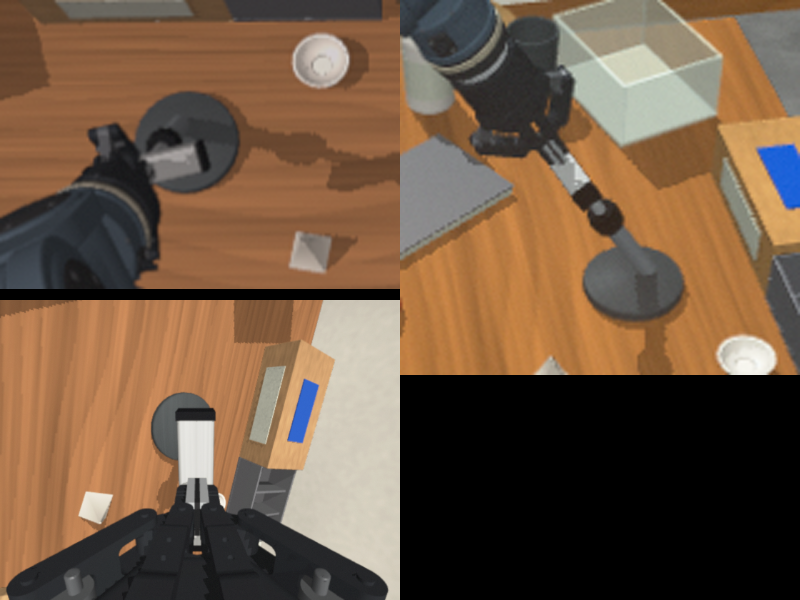

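The fingers appear shut in front of the bar, with nothing between them. I'll check the calibration by comparing the projected TCP with the fingertips.

Run:
```python
from fit import *
s=env.read_state(); b=np.load('b.npy')
Rt=R.from_euler('xyz',s['ee_rot']).as_matrix()
pts=[s['position'],s['position']-.019*Rt[:,2],s['position']-.073*Rt[:,2],b[:3]]
Rb=R.from_euler('z',b[3]).as_matrix()@R.from_euler('y',-L).as_matrix()
x,y,z=.013,.055,.012
pts+= [b[:3]+Rb@np.array(v) for v in((x,y,z),(-x,y,z),(-x,-y,z),(x,-y,z),(-x,-y,-z),(x,-y,-z),(x,y,-z),(-x,y,-z))]
out=[]
for n,f,(r0,r1,c0,c1) in(("top","top1",(110,200,95,225)),("side","side1",(85,155,250,350)),("wrist","w2",(120,420,120,440))):
    im=cv2.imread(f'pics/{f}.png')[r0:r1,c0:c1]; k=400/(c1-c0)
    im=cv2.resize(im,None,fx=k,fy=k,interpolation=cv2.INTER_CUBIC)
    for i,q in enumerate(proj(n,pts)):
        q=(q-[c0,r0]+.5)*k; cv2.circle(im,tuple(int(v) for v in q),3,(0,0,255) if i<3 else (0,255,0) if i==3 else (255,255,0),-1)
    out.append(im[:300])
c=np.zeros((600,800,3),np.uint8)
for im,(r,q) in zip(out,((0,0),(0,400),(300,0))): c[r:r+im.shape[0],q:q+400]=im
cv2.imwrite('pics/m2.png',c); print(eyes.camera_params("wrist")["camera_matrix"], (np.linalg.inv(np.r_[np.c_[Rt,s['position']],[[0,0,0,1]]])@eyes.camera_params("wrist")["cam_to_world"]).round(3))
```

```text
[[298.94785212   0.         275.69379594]
 [  0.         298.94785212 209.20021408]
 [  0.           0.           1.        ]] [[ 1.    -0.     0.     0.   ]
 [ 0.     0.957  0.289 -0.074]
 [-0.    -0.289  0.957 -0.172]
 [ 0.     0.     0.     1.   ]]
```

View pics/m2.png

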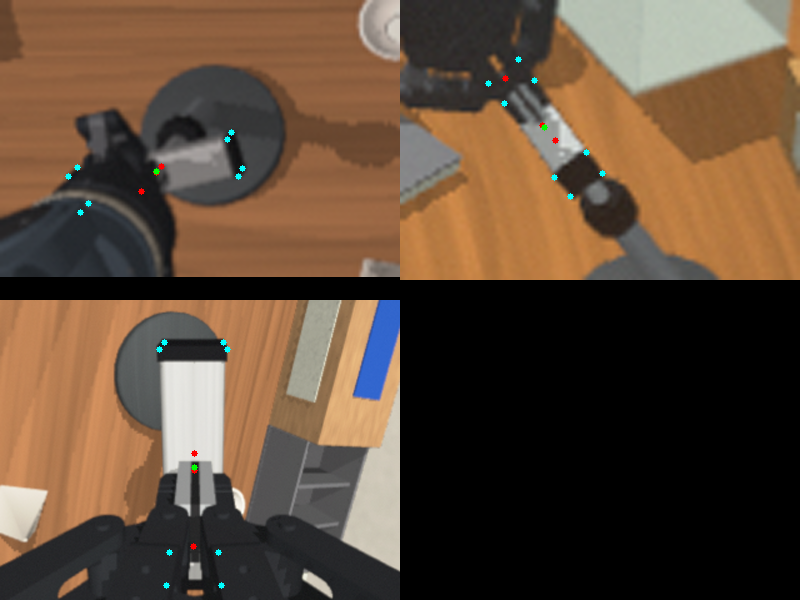

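Run:
```python
import cv2,numpy as np
w=cv2.imread('pics/w2.png')[210:390,200:360]; s=cv2.imread('pics/side1.png')[95:150,268:318]
a=cv2.resize(w,(400,450),interpolation=cv2.INTER_CUBIC); b=cv2.resize(s,(400,440),interpolation=cv2.INTER_CUBIC)
c=np.zeros((450,800,3),np.uint8); c[:,:400]=a; c[:440,400:]=b; cv2.imwrite('pics/m3.png',c)
```

```text
(no output)
```

View pics/m3.png

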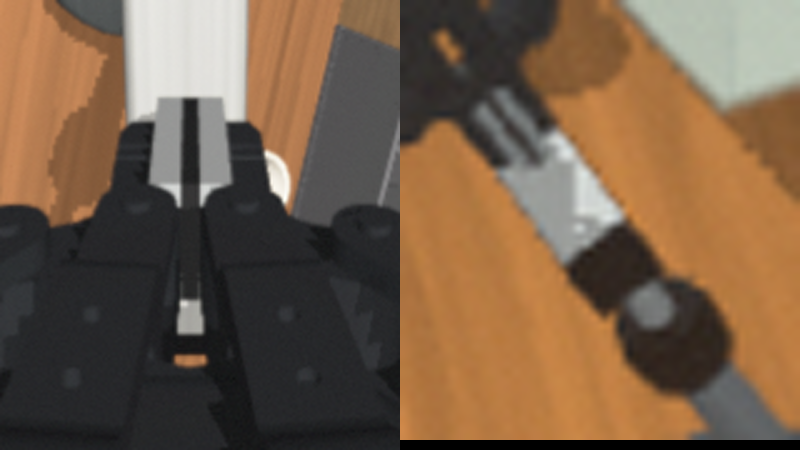

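```bash
Z='[0,0,0],[0,0,0]'; python3 -m inch '[[-1,[0,0,0],[0,0,0]],[-1,[0,0,0],[0,0,0]],[-1,[0,0,0],[0,0,0]],[-1,[0,0,0],[0,0,0]]]' 
python3 -c "
from h import *; snap('wrist','w3')"
python3 -m inch '[[0.3,[0,0,0],[0,0,0]],[0.3,[0,0,0],[0,0,0]],[0.3,[0,0,0],[0,0,0]],[0.3,[0,0,0],[0,0,0]]]'
python3 - <<'E'
from h import *
w=snap('wrist','w4'); s=snap('side','side2'); print(env.read_state()['finger_gap'])
c=np.zeros((600,800,3),np.uint8); c[:300,:400]=cv2.resize(cv2.imread('pics/w3.png'),(400,300)); c[300:,:400]=cv2.resize(w,(400,300)); c[:480,400:]=cv2.resize(s[90:150,265:315],(400,480),interpolation=cv2.INTER_CUBIC)
cv2.imwrite('pics/m4.png',c)
E
```

```text
time_s: 3.42
position: [0.5626, 0.2093, 0.202]
ee_rot: [3.141, -0.522, 0.226]
ft_force: [-0.1, -0.1, 0.6]
finger_gap: 0.0724
time_s: 3.98
position: [0.5625, 0.2093, 0.2019]
ee_rot: [3.141, -0.522, 0.226]
ft_force: [-0.4, -0.2, -0.3]
finger_gap: 0.0298
0.02984052668823691
```

View pics/m4.png

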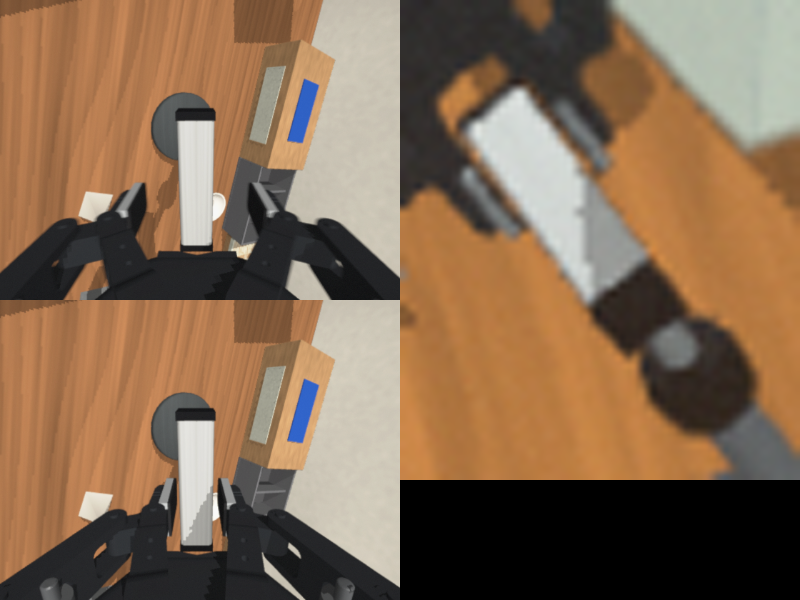

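Side crop: with a gap of 30 mm the pad tips end near (279,119) and (291,111), well above the projected TCP at (289,120). The fingers seem to have closed just above the bar. There is ample clearance below it (77 mm to the collar), so I'll go about 22 mm deeper along the mast and close again.

```bash
python3 -m inch '[[-0.5,[0,0,0],[0,0,0]],[-0.5,[0,0,0],[0,0,0]],[-0.5,[0.0107,0.0025,-0.019],[0,0,0]],[-0.5,[0.0107,0.0025,-0.019],[0,0,0]],[0.3,[0.0107,0.0025,-0.019],[0,0,0]],[0.3,[0.0107,0.0025,-0.019],[0,0,0]],[1,[0.0107,0.0025,-0.019],[0,0,0]],[1,[0.0107,0.0025,-0.019],[0,0,0]],[1,[0.0107,0.0025,-0.019],[0,0,0]]]' 40
python3 - <<'E'
from fit import *
s=env.read_state(); b=np.load('b.npy')
Rb=R.from_euler('z',b[3]).as_matrix()@R.from_euler('y',-L).as_matrix()
print(((s['position']-b[:3])@Rb).round(4), (s['ft_force']@Rb).round(1), s['moment'])
E
```

```text
time_s: 5.2
position: [0.5732, 0.2118, 0.1832]
ee_rot: [3.141, -0.522, 0.226]
ft_force: [-2.9, 0.1, 3.1]
finger_gap: 0.0251
[ 0.0001 -0.0003 -0.038 ] [-0.9  0.7  4.1] [-0.19691153  0.73456208  0.06734345]
```

```bash
python3 -m inch '[[1,[0,0,0],[-0.073,-0.017,0.13]],[1,[0,0,0],[-0.146,-0.034,0.26]],[1,[0,0,0],[-0.195,-0.045,0.346]],[1,[0,0,0],[-0.195,-0.045,0.346]]]' 50
python3 - <<'E'
from fit import *
s=env.read_state(); b=np.load('b.npy')
Rb=R.from_euler('z',b[3]).as_matrix()@R.from_euler('y',-L).as_matrix()
print(((s['position']-b[:3])@Rb).round(4), (s['ft_force']@Rb).round(1), (s['moment']@Rb).round(2),s['joints'].round(2))
E
```

```text
time_s: 5.7
position: [0.573, 0.2119, 0.1831]
ee_rot: [2.92, -0.477, 0.678]
ft_force: [-2.6, -0.4, 2.4]
finger_gap: 0.0249
[ 0.     -0.0002 -0.038 ] [-1.1  0.2  3.3] [0.18 0.74 0.06] [ 0.4   0.03 -0.48  0.55 -0.09  1.33]
```

```bash
python3 -m inch '[[1,[0,0,0],[-0.073,-0.017,0.13]],[1,[0,0,0],[-0.146,-0.034,0.26]],[1,[0,0,0],[-0.219,-0.05,0.39]],[1,[0,0,0],[-0.292,-0.067,0.52]],[1,[0,0,0],[-0.36,-0.083,0.64]],[1,[0,0,0],[-0.36,-0.083,0.64]],[1,[0,0,0],[-0.36,-0.083,0.64]]]'
python3 - <<'E'
from fit import *
s=env.read_state(); b=np.load('b.npy')
Rb=R.from_euler('z',b[3]).as_matrix()@R.from_euler('y',-L).as_matrix()
print(((s['position']-b[:3])@Rb).round(4), (s['ft_force']@Rb).round(1), (s['moment']@Rb).round(2))
r=R.from_matrix(Rb.T@R.from_euler('xyz',s['ee_rot']).as_matrix()@tool(np.eye(3)).T).as_rotvec(); print('twist',r.round(3))
im=snap('wrist','w5'); t=snap('top','top2'); sd=snap('side','side3')
c=np.zeros((600,800,3),np.uint8); c[:300,:400]=cv2.resize(im,(400,300)); c[300:,:400]=cv2.resize(t[100:205,90:230],(400,300),interpolation=cv2.INTER_CUBIC); c[:480,400:]=cv2.resize(sd[80:176,250:330],(400,480),interpolation=cv2.INTER_CUBIC)
cv2.imwrite('pics/m5.png',c)
E
```

```text
time_s: 6.58
position: [0.5729, 0.212, 0.1829]
ee_rot: [2.659, -0.212, 1.412]
ft_force: [-1.4, 0.2, -0.6]
finger_gap: 0.0246
[-0.0002 -0.0001 -0.0381] [-1.4  0.5  0.2] [0.43 0.75 0.03]
twist [-1.000e-03  1.000e-03  1.134e+00]
```

```bash
python3 -m inch '[[1,[-0.0073,-0.0017,0.013],[0,0,0]],[1,[-0.0146,-0.0034,0.026],[0,0,0]],[1,[-0.0219,-0.005,0.039],[0,0,0]],[1,[-0.0292,-0.0067,0.052],[0,0,0]],[1,[-0.0341,-0.0078,0.0606],[0,0,0]],[1,[-0.0341,-0.0078,0.0606],[0,0,0]]]' 70
cat > st.py <<'E'
from fit import *
s=env.read_state(); b=np.load('b.npy')
Rb=R.from_euler('z',b[3]).as_matrix()@R.from_euler('y',-L).as_matrix()
print(((s['position']-b[:3])@Rb).round(4), (s['ft_force']@Rb).round(1), (s['moment']@Rb).round(2))
r=R.from_matrix(Rb.T@R.from_euler('xyz',s['ee_rot']).as_matrix()@tool(np.eye(3)).T).as_rotvec(); print('twist',r.round(3))
E
python3 st.py
```

```text
time_s: 7.48
position: [0.5387, 0.204, 0.2448]
ee_rot: [2.658, -0.211, 1.414]
ft_force: [-4.4, -1.1, -0.3]
finger_gap: 0.0244
[ 0.0003 -0.0001  0.0331] [-4.1 -0.   2. ] [ 0.17  1.25 -0.  ]
twist [-0.002 -0.     1.136]
```

```bash
python3 -m inch '[[1,[-0.002,-0.0005,0.0035],[0,0,0]],[1,[-0.004,-0.0009,0.007],[0,0,0]],[1,[-0.0054,-0.0012,0.0095],[0,0,0]],[1,[-0.0054,-0.0012,0.0095],[0,0,0]]]'
python3 st.py
```

```text
time_s: 7.98
position: [0.5332, 0.2027, 0.2545]
ee_rot: [2.657, -0.211, 1.414]
ft_force: [-3.0, -1.8, -1.5]
finger_gap: 0.0244
[ 0.0003 -0.0002  0.0443] [-3.7 -1.1  0.4] [ 0.01  1.34 -0.  ]
twist [-0.002 -0.     1.136]
```

```bash
python3 -m inch '[[1,[-0.0015,-0.0003,0.0026],[0,0,0]],[1,[-0.0029,-0.0007,0.0052],[0,0,0]],[1,[-0.0029,-0.0007,0.0052],[0,0,0]]]'
python3 st.py
python3 -m inch '[[1,[-0.0015,-0.0003,0.0026],[0,0,0]],[1,[-0.0024,-0.0006,0.0043],[0,0,0]],[1,[-0.0024,-0.0006,0.0043],[0,0,0]]]'
python3 st.py
python3 -c "
from h import *
t=snap('top','top3'); sd=snap('side','side4')
c=np.zeros((600,800,3),np.uint8); c[:400,:400]=cv2.resize(t[80:220,80:220],(400,400),interpolation=cv2.INTER_CUBIC); c[:480,400:]=cv2.resize(sd[80:176,250:330],(400,480),interpolation=cv2.INTER_CUBIC)
cv2.imwrite('pics/m6.png',c)"
```

```text
time_s: 8.35
position: [0.5301, 0.202, 0.2589]
ee_rot: [2.659, -0.211, 1.413]
ft_force: [5.3, 1.3, -11.5]
finger_gap: 0.0242
[-0.0003 -0.0002  0.0497] [ -1.    0.1 -12.7] [ 0.21  0.73 -0.03]
twist [-2.000e-03  1.000e-03  1.136e+00]
time_s: 8.72
position: [0.5275, 0.2008, 0.2581]
ee_rot: [2.664, -0.207, 1.412]
ft_force: [30.6, 7.6, -42.9]
finger_gap: 0.0238
[-0.0031 -0.0007  0.0504] [  5.8   0.6 -52.9] [ 0.27 -1.19 -0.02]
twist [0.    0.008 1.136]
```

```bash
python3 -m inch '[[1,[0.008,0.002,-0.012],[0,0,0]],[1,[0.017,0.0047,-0.0243],[0,0,0]],[1,[0.017,0.0047,-0.0243],[0,0,0]],[1,[0.017,0.0047,-0.0243],[0,0,0]],[1,[0.017,0.0047,-0.0243],[0,0,0]]]'
python3 st.py
```

```text
time_s: 9.45
position: [0.5442, 0.2052, 0.2338]
ee_rot: [2.664, -0.206, 1.411]
ft_force: [1.9, -1.5, -7.8]
finger_gap: 0.0242
[-0.0003 -0.0002  0.0207] [-2.6 -1.9 -7.5] [-0.76  1.03  0.08]
twist [0.    0.009 1.136]
```

```bash
python3 -m inch '[[1,[0,0,0],[0.08,0.018,-0.142]],[1,[0,0,0],[0.16,0.037,-0.285]],[1,[0,0,0],[0.24,0.055,-0.427]],[1,[0,0,0],[0.32,0.074,-0.569]],[1,[0,0,0],[0.4,0.092,-0.711]],[1,[0,0,0],[0.48,0.11,-0.854]],[1,[0,0,0],[0.553,0.127,-0.984]],[1,[0,0,0],[0.553,0.127,-0.984]],[1,[0,0,0],[0.553,0.127,-0.984]]]'
python3 st.py
python3 -c "
from h import *
t=snap('top','top4'); sd=snap('side','side5')"
```

```text
time_s: 10.58
position: [0.544, 0.2054, 0.2348]
ee_rot: [-3.139, -0.518, 0.231]
ft_force: [-6.4, -2.1, 3.4]
finger_gap: 0.0245
[0.0001 0.     0.0217] [-4.  -0.6  6.3] [-0.32  1.98 -0.05]
twist [0.005 0.006 0.004]
```

```bash
python3 -m inch '[[-1,[0,0,0],[0,0,0]],[-1,[0,0,0],[0,0,0]],[-1,[0,0,0],[0,0,0]],[-1,[-0.024,-0.0056,0.043],[0,0,0]],[-1,[-0.0487,-0.0112,0.0866],[0,0,0]],[-1,[-0.0536,-0.0123,0.0953],[0,0,0]],[-1,[-0.0536,-0.0123,0.0953],[0,0,0]]]'
python3 - <<'E'
from fit import *
t=snap('top','top5'); sd=snap('side','side6'); w=snap('wrist','w6')
p=np.load('p.npy')
print(proj('side',[lamp(p,.14)[2],lamp(p,.15)[2],bar(p,.082)[0]]),proj('top',[lamp(p,.14)[2],bar(p,.082)[0]]))
c=np.zeros((600,800,3),np.uint8); c[:250,:400]=cv2.resize(t[120:220,80:240],(400,250),interpolation=cv2.INTER_CUBIC); c[:480,400:]=cv2.resize(sd[60:156,250:330],(400,480),interpolation=cv2.INTER_CUBIC)
c[300:,:400]=cv2.resize(w,(400,300))
cv2.imwrite('pics/m7.png',c)
E
```

```text
time_s: 11.55
position: [0.4906, 0.1933, 0.3306]
ee_rot: [-3.139, -0.519, 0.231]
ft_force: [0.1, -0.0, 0.2]
finger_gap: 0.0854
[[299.85393576 134.79707103]
 [298.34918526 132.89682184]
 [275.90761615 104.62791268]] [[154.24873082 156.3540419 ]
 [142.15772126 172.1593069 ]]
```

View pics/m7.png

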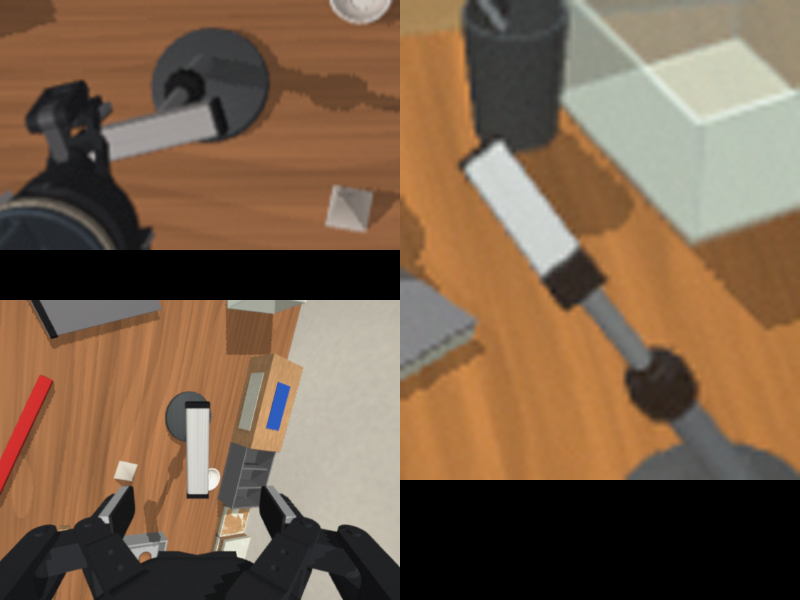

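The side crop shows the lamp drawn out and the bar square (locked). The end stop at d=0.110 puts the rod at about 0.082. The tray is next.

Run:
```python
from fit import *
Rt=np.array([[0,1,0],[1,0,0],[0,0,-1.]])
go([.608,-.170,.16],Rt)
```

```text
shift [0.1177, -0.363, -0.1683] turn [-0.4362, 0.3431, 1.3077]
```

```bash
python3 -m inch '[[-1,[-0.04,-0.03,0.04],[0,0,0]],[-1,[-0.04,-0.09,0.04],[-0.05,0.04,0.15]],[-1,[-0.02,-0.15,0.03],[-0.11,0.085,0.32]],[-1,[0,-0.2,0.02],[-0.16,0.13,0.49]],[-1,[0.03,-0.25,0],[-0.22,0.17,0.65]],[-1,[0.06,-0.3,-0.03],[-0.28,0.22,0.82]],[-1,[0.09,-0.34,-0.08],[-0.33,0.26,0.98]],[-1,[0.118,-0.363,-0.12],[-0.39,0.3,1.15]],[-1,[0.118,-0.363,-0.168],[-0.436,0.343,1.308]],[-1,[0.118,-0.363,-0.168],[-0.436,0.343,1.308]],[-1,[0.118,-0.363,-0.168],[-0.436,0.343,1.308]],[-1,[0.118,-0.363,-0.168],[-0.436,0.343,1.308]]]'
python3 - <<'E'
from fit import *
Rt=np.array([[0,1,0],[1,0,0],[0,0,-1.]])
go([.608,-.170,.16],Rt); print(env.read_state()['joints'].round(2))
E
```

```text
time_s: 13.2
position: [0.6084, -0.17, 0.1606]
ee_rot: [3.141, -0.001, 1.569]
ft_force: [-0.1, -0.6, 0.6]
finger_gap: 0.0853
shift [-0.0004, -0.0, -0.0006] turn [-0.0008, 0.0005, 0.0015]
[-0.27  0.44  0.18  1.31  0.   -0.27]
```

```bash
python3 -m inch '[[-1,[0,0,-0.04],[0,0,0]],[-1,[0,0,-0.08],[0,0,0]],[-1,[0,0,-0.11],[0,0,0]],[-1,[0,0,-0.11],[0,0,0]]]'
python3 - <<'E'
from fit import *
w=snap('wrist','w7'); sd=snap('side','side7'); s=env.read_state(); p0=s['position']
pts=[[p0[0]+dx,p0[1]+dy,z] for z in (p0[2]+.013,) for dx in(-.011,.011) for dy in(-.0425,.0425)]+[[.6305,-.0925,.04],[.6305,-.26,.04],[.59,-.155,.022],[.545,-.219,.022]]
def mk(n,im,r,k):
    r0,r1,c0,c1=r; o=cv2.resize(im[r0:r1,c0:c1],None,fx=k,fy=k,interpolation=cv2.INTER_CUBIC)
    for i,q in enumerate(proj(n,pts)):
        cv2.circle(o,tuple(int(v) for v in (q-[c0,r0]+.5)*k),3,(0,0,255) if i<4 else (255,255,0),-1)
    return o
c=np.zeros((600,800,3),np.uint8)
a=mk('wrist',w,(60,420,80,480),1.); b=mk('side',sd,(220,320,270,370),4.); c[:360,:400]=a; c[:400,400:]=b; cv2.imwrite('pics/m8.png',c)
E
```

```text
time_s: 13.7
position: [0.6071, -0.1697, 0.0503]
ee_rot: [-3.141, -0.002, 1.568]
ft_force: [-0.3, 0.1, 0.4]
finger_gap: 0.0851
```

View pics/m8.png

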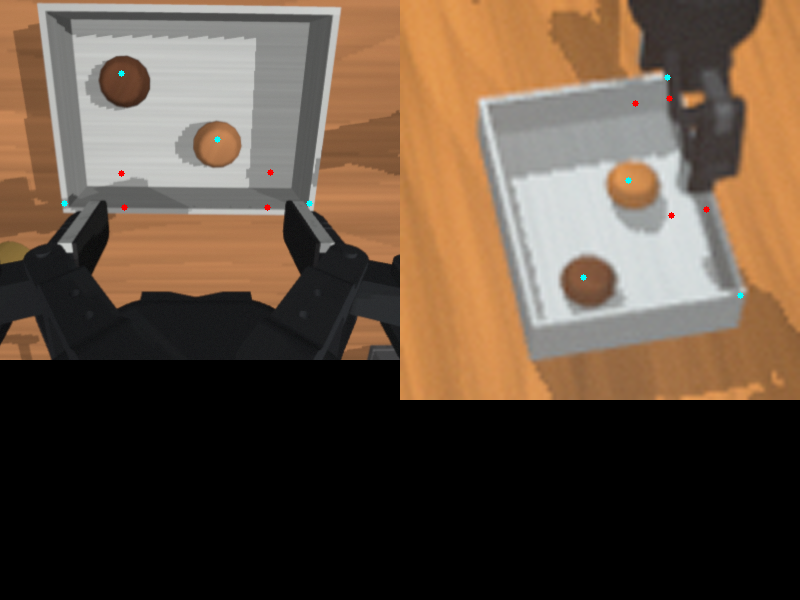

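Wrist crop: far rim along v≈205, nuts at (125,80) and (217,143), fingers either side of both nuts. The visible tips are about 25–30 mm above the TCP (red marks), which also explains the earlier missed grip. I'll descend by feel.

```bash
python3 -m inch '[[-1,[0,0,-0.015],[0,0,0]],[-1,[0,0,-0.025],[0,0,0]],[-1,[0,0,-0.025],[0,0,0]]]'
python3 -m inch '[[-1,[0,0,-0.005],[0,0,0]],[-1,[0,0,-0.01],[0,0,0]],[-1,[0,0,-0.01],[0,0,0]]]'
python3 -m inch '[[-1,[0,0,-0.004],[0,0,0]],[-1,[0,0,-0.008],[0,0,0]],[-1,[0,0,-0.008],[0,0,0]]]'
```

```text
time_s: 14.18
position: [0.6085, -0.17, 0.0268]
ee_rot: [3.14, -0.001, 1.568]
ft_force: [0.9, 0.2, 0.2]
finger_gap: 0.0854
time_s: 14.55
position: [0.6081, -0.17, 0.0163]
ee_rot: [3.141, -0.001, 1.568]
ft_force: [-0.1, -0.3, 0.6]
finger_gap: 0.0855
time_s: 14.92
position: [0.6079, -0.1699, 0.0079]
ee_rot: [3.141, -0.001, 1.568]
ft_force: [-0.6, 0.6, 0.3]
finger_gap: 0.0856
```

```bash
python3 -m inch '[[-1,[0,0,-0.004],[0,0,0]],[-1,[0,0,-0.008],[0,0,0]],[-1,[0,0,-0.008],[0,0,0]]]'
python3 -m inch '[[-1,[0,0,-0.004],[0,0,0]],[-1,[0,0,-0.007],[0,0,0]],[-1,[0,0,-0.007],[0,0,0]]]'
python3 -c "
from fit import *
snap('side','side8')
p=[.608,-.170]; print(proj('side',[[.608,-.2125,z] for z in(0.,.01,.02,.03,.04,.06,.08)]).round(1).tolist())"
```

```text
time_s: 15.3
position: [0.6075, -0.1698, -0.0006]
ee_rot: [-3.141, -0.001, 1.568]
ft_force: [-0.5, 0.3, -0.3]
finger_gap: 0.0853
time_s: 15.68
position: [0.6073, -0.1697, -0.0079]
ee_rot: [-3.14, -0.002, 1.569]
ft_force: [0.0, 0.1, -0.1]
finger_gap: 0.0855
[[338.7, 287.3], [339.1, 285.1], [339.5, 282.9], [339.9, 280.7], [340.3, 278.5], [341.1, 274.0], [341.9, 269.3]]
```

```bash
python3 - <<'E'
import cv2
for f in('side7','side8'):
    im=cv2.imread(f'pics/{f}.png',0); print(f)
    for u in(338,340,342,344,346): print(u,im[258:294,u].tolist())
E
python3 -m inch '[[-1,[0,0,-0.004],[0,0,0]],[-1,[0,0,-0.006],[0,0,0]],[-1,[0,0,-0.006],[0,0,0]]]'
```

```text
side7
338 [199, 218, 219, 217, 215, 210, 206, 204, 207, 215, 218, 219, 217, 219, 218, 219, 219, 219, 219, 219, 219, 218, 217, 219, 219, 219, 219, 217, 219, 218, 218, 216, 217, 217, 214, 213]
340 [109, 124, 124, 126, 123, 128, 134, 135, 138, 148, 186, 215, 217, 218, 219, 219, 217, 218, 217, 217, 217, 219, 218, 218, 218, 216, 217, 217, 219, 217, 218, 217, 217, 215, 217, 215]
342 [59, 61, 77, 100, 106, 96, 81, 69, 61, 63, 126, 183, 211, 217, 218, 217, 217, 218, 218, 217, 218, 217, 216, 216, 216, 217, 217, 217, 219, 218, 217, 217, 217, 218, 217, 215]
344 [54, 59, 56, 56, 57, 60, 60, 60, 59, 61, 98, 126, 127, 146, 157, 175, 196, 200, 209, 215, 217, 218, 216, 217, 217, 217, 215, 218, 216, 215, 216, 217, 216, 216, 216, 217]
346 [60, 58, 61, 61, 64, 63, 61, 61, 61, 71, 111, 128, 123, 122, 122, 119, 122, 121, 122, 133, 152, 173, 188, 194, 202, 213, 179, 163, 158, 180, 191, 209, 217, 216, 215, 216]
side8
338 [160, 218, 208, 156, 74, 67, 67, 68, 65, 61, 59, 59, 62, 69, 69, 74, 100, 127, 141, 136, 134, 131, 124, 127, 194, 221, 221, 219, 219, 220, 219, 219, 219, 218, 217, 215]
340 [118, 160, 177, 149, 58, 64, 65, 64, 71, 81, 73, 63, 62, 63, 61, 61, 59, 64, 64, 59, 55, 59, 60, 63, 161, 211, 219, 218, 218, 220, 219, 220, 219, 218, 219, 218]
342 [94, 116, 102, 70, 60, 64, 62, 60, 58, 56, 56, 58, 58, 62, 60, 58, 60, 60, 63, 62, 63, 64, 60, 69, 164, 197, 213, 220, 220, 220, 218, 219, 218, 218, 218, 217]
344 [86, 82, 73, 64, 69, 66, 66, 61, 62, 58, 61, 59, 61, 61, 61, 62, 60, 63, 69, 68, 67, 58, 60, 90, 141, 157, 158, 159, 181, 195, 194, 195, 168, 185, 192, 203]
346 [87, 89, 84, 86, 102, 100, 90, 84, 86, 85, 76, 63, 61, 60, 60, 60, 59, 62, 69, 65, 64, 104, 137, 145, 151, 155, 157, 157, 158, 158, 155, 159, 158, 158, 157, 159]
time_s: 16.1
position: [0.6072, -0.1697, -0.014]
ee_rot: [-3.14, -0.002, 1.569]
ft_force: [0.3, 0.0, 0.8]
finger_gap: 0.0853
```

```bash
python3 -m inch '[[-1,[0.001,0,-0.003],[0,0,0]],[-1,[0.001,0,-0.005],[0,0,0]],[-1,[0.001,0,-0.005],[0,0,0]]]'
python3 -m inch '[[-1,[0,0,-0.003],[0,0,0]],[-1,[0,0,-0.004],[0,0,0]],[-1,[0,0,-0.004],[0,0,0]]]'
```

```text
time_s: 16.48
position: [0.6081, -0.1696, -0.0192]
ee_rot: [-3.14, -0.002, 1.569]
ft_force: [0.2, 0.1, 0.9]
finger_gap: 0.0853
time_s: 16.85
position: [0.608, -0.1696, -0.0234]
ee_rot: [-3.14, -0.002, 1.568]
ft_force: [-0.7, -0.2, -0.7]
finger_gap: 0.0854
```

I had this backwards: to pull the tray towards the robot, the fingers must sit outside the far wall. I'll lift out and re-enter beyond the rim, where the desk is free.

```bash
python3 -m inch '[[-1,[0,0,0.04],[0,0,0]],[-1,[0,-0.003,0.075],[0,0,0]],[-1,[0.03,-0.005,0.075],[0,0,0]],[-1,[0.056,-0.005,0.075],[0,0,0]],[-1,[0.056,-0.005,0.075],[0,0,0]],[-1,[0.056,-0.005,0.04],[0,0,0]],[-1,[0.056,-0.005,0.015],[0,0,0]],[-1,[0.056,-0.005,0.003],[0,0,0]],[-1,[0.056,-0.005,0.003],[0,0,0]],[-1,[0.056,-0.005,0.003],[0,0,0]]]'
```

```text
time_s: 18.1
position: [0.6646, -0.1748, -0.0192]
ee_rot: [-3.141, -0.001, 1.568]
ft_force: [-0.4, -0.7, -0.0]
finger_gap: 0.0854
```

```bash
python3 -m inch '[[-1,[-0.008,0,0],[0,0,0]],[-1,[-0.012,0,0],[0,0,0]],[-1,[-0.017,0,0],[0,0,0]],[-1,[-0.022,0,0],[0,0,0]],[-1,[-0.027,0,0],[0,0,0]],[-1,[-0.033,0,0],[0,0,0]],[-1,[-0.039,0,0],[0,0,0]],[-1,[-0.045,0,0],[0,0,0]],[-1,[-0.05,0,0],[0,0,0]]]'
cat > tr.py <<'E'
from fit import *
import sys
im=snap('top',sys.argv[1]); s0=cv2.imread('pics/top0.png')
# rough silhouettes: differences to find tray edges along columns
for u in (292,305,345,350):
    print(u,im[165:245,u].mean(1).astype(int).tolist())
E
python3 tr.py top6
```

```text
time_s: 19.23
position: [0.6146, -0.1749, -0.0189]
ee_rot: [3.141, -0.001, 1.568]
ft_force: [5.2, 0.2, 1.7]
finger_gap: 0.0855
292 [81, 80, 81, 80, 81, 81, 80, 80, 80, 80, 80, 80, 81, 81, 80, 81, 81, 80, 80, 80, 79, 79, 79, 79, 80, 79, 79, 79, 78, 78, 79, 79, 79, 79, 78, 78, 80, 78, 78, 77, 78, 78, 78, 78, 77, 78, 77, 78, 77, 77, 77, 78, 77, 77, 77, 77, 76, 77, 77, 76, 77, 77, 77, 77, 76, 77, 72, 62, 55, 57, 58, 59, 62, 63, 64, 66, 66, 69, 69, 71]
305 [80, 80, 80, 81, 80, 80, 80, 80, 80, 80, 79, 81, 81, 80, 79, 80, 79, 80, 80, 80, 80, 80, 79, 80, 79, 79, 78, 78, 79, 78, 79, 79, 78, 79, 79, 79, 78, 79, 77, 78, 77, 78, 78, 78, 77, 77, 78, 77, 78, 77, 75, 77, 77, 78, 77, 77, 78, 77, 76, 77, 77, 77, 76, 77, 78, 77, 76, 77, 77, 76, 70, 58, 54, 58, 59, 61, 63, 64, 66, 65]
345 [78, 77, 77, 78, 78, 78, 78, 78, 78, 78, 78, 78, 78, 78, 78, 78, 78, 77, 77, 77, 78, 78, 77, 78, 77, 78, 77, 77, 77, 77, 77, 76, 77, 77, 76, 77, 76, 78, 76, 77, 76, 77, 76, 75, 76, 76, 76, 75, 75, 76, 75, 76, 75, 75, 75, 75, 74, 75, 74, 74, 75, 74, 74, 74, 74, 74, 73, 75, 74, 74, 74, 74, 73, 73, 74, 73, 73, 73, 73, 73]
350 [77, 76, 77, 76, 77, 78, 76, 76, 76, 76, 77, 76, 76, 77, 77, 76, 76, 76, 75, 76, 76, 76, 76, 76, 76, 76, 75, 76, 76, 76, 75, 75, 76, 76, 76, 75, 76, 75, 76, 74, 74, 75, 76, 75, 75, 74, 75, 74, 76, 74, 74, 74, 74, 75, 74, 73, 74, 74, 74, 74, 73, 74, 74, 72, 73, 73, 72, 72, 74, 73, 73, 73, 73, 72, 71, 73, 71, 72, 72, 72]
```

```bash
python3 -m inch '[[-1,[-0.005,0,0],[0,0,-0.02]],[-1,[-0.011,0,0],[0,0,-0.04]],[-1,[-0.017,0,0],[0,0,-0.06]],[-1,[-0.023,0,0],[0,0,-0.08]],[-1,[-0.029,0,0],[0,0,-0.1]],[-1,[-0.035,0,0],[0,0,-0.11]],[-1,[-0.039,0,0],[0,0,-0.11]]]'
python3 - <<'E'
from fit import *
w=snap('wrist','w8'); sd=snap('side','side9'); 
c=np.zeros((480,800,3),np.uint8); c[:375,:500]=cv2.resize(w,(500,375)); c[:450,500:]=cv2.resize(sd[220:370,250:350],(300,450),interpolation=cv2.INTER_CUBIC)
cv2.imwrite('pics/m9.png',c)
E
```

```text
time_s: 20.15
position: [0.5742, -0.1747, -0.019]
ee_rot: [-3.141, -0.002, 1.458]
ft_force: [3.5, -0.2, 0.4]
finger_gap: 0.0851
```

View pics/m9.png

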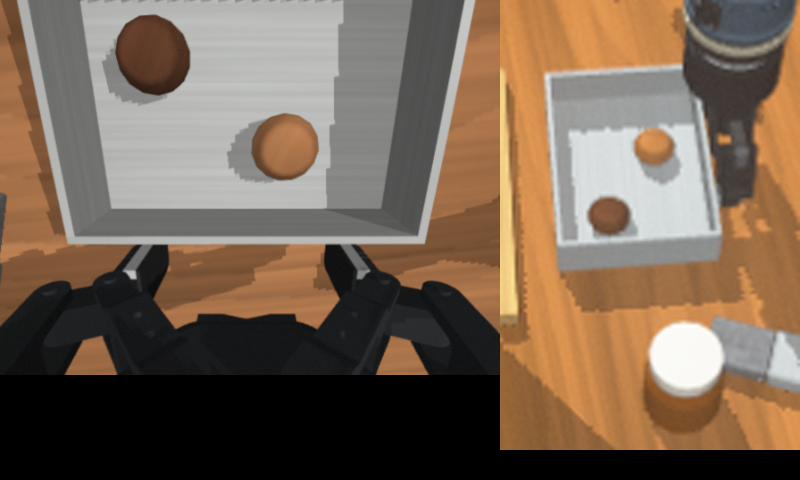

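The tray sits squarely on both fingers with both nuts inside and a gap left to the ledge. Side-crop rim corners are about (269,301), (323,298) and (265,245) in full-image pixels.

Run:
```python
from fit import *
c=[onz('side',q,.04)[:2] for q in((268.7,301),(323.3,298.3),(265,245))]
print(np.round(c,4)); l=np.array([.389,-.165]);ex=np.array([.994,-.11]);ey=np.array([.11,.994])
cen=(c[1]+c[2])/2; print(cen,'in ledge',(cen-l)@ex,(cen-l)@ey, 'yaw',np.arctan2(*(c[1]-c[0])[::-1]))
# ledge from side0 corners: print onz of approx ends
print([onz('side',q,.018)[:2].round(4).tolist() for q in((245,245),(254,244),(256,326),(247,327))])
```

```text
[[ 0.4259 -0.2412]
 [ 0.5538 -0.2584]
 [ 0.4455 -0.0776]]
[ 0.49966227 -0.16802923] in ledge 0.11033150722438072 0.00916179663401759 yaw -0.13394694971359206
[[0.3965, -0.0516], [0.4201, -0.0527], [0.3871, -0.2886], [0.3662, -0.2873]]
```

```bash
python3 -m inch '[[-1,[-0.006,0.0007,0],[0,0,0]],[-1,[-0.012,0.0013,0],[0,0,-0.01]],[-1,[-0.018,0.002,0],[0,0,-0.01]],[-1,[-0.023,0.0025,0],[0,0,-0.01]],[-1,[-0.027,0.003,0],[0,0,-0.01]],[-1,[-0.027,0.003,0],[0,0,-0.01]]]'
python3 -m inch '[[-1,[-0.002,0,0],[0,0,0]],[-1,[-0.004,0,0],[0,0,0]],[-1,[-0.004,0,0],[0,0,0]]]'
```

```text
time_s: 21.0
position: [0.5458, -0.1716, -0.0193]
ee_rot: [-3.138, -0.002, 1.448]
ft_force: [0.2, -0.6, -0.1]
finger_gap: 0.0851
time_s: 21.38
position: [0.5416, -0.1715, -0.0193]
ee_rot: [-3.138, -0.002, 1.448]
ft_force: [1.4, 0.0, 0.1]
finger_gap: 0.0855
```

```bash
python3 -m inch '[[-1,[-0.002,0,0],[0,0,0]],[-1,[-0.004,0,0],[0,0,0]],[-1,[-0.004,0,0],[0,0,0]]]'
python3 -m inch '[[-1,[-0.0015,0,0],[0,0,0]],[-1,[-0.003,0,0],[0,0,0]],[-1,[-0.003,0,0],[0,0,0]]]'; python3 -c "
from fit import *
print(env.read_state()['moment'])"
```

```text
time_s: 21.75
position: [0.5412, -0.1713, -0.0183]
ee_rot: [3.139, -0.003, 1.45]
ft_force: [12.7, 3.3, -0.5]
finger_gap: 0.0856
time_s: 22.12
position: [0.5413, -0.171, -0.0175]
ee_rot: [3.133, -0.004, 1.451]
ft_force: [10.8, 2.9, -1.2]
finger_gap: 0.0851
[ 0.54597318 -2.04325239  0.22758642]
```

```bash
python3 -m inch '[[-1,[0.01,-0.001,0],[0,0,0]],[-1,[0.03,-0.003,0.0],[0,0,0]],[-1,[0.035,-0.004,0.04],[0,0,0]],[-1,[0.035,-0.004,0.1],[0,0,0]],[-1,[0.035,-0.004,0.16],[0,0,0]],[-1,[0.0,-0.004,0.22],[0,0,0]],[-1,[-0.03,-0.06,0.25],[0,0,0]],[-1,[-0.06,-0.12,0.27],[0,0,0]],[-1,[-0.09,-0.18,0.29],[0,0,0]],[-1,[-0.12,-0.24,0.29],[0,0,0]],[-1,[-0.15,-0.3,0.29],[0,0,0]],[-1,[-0.15,-0.3,0.29],[0,0,0]]]'
python3 - <<'E'
from fit import *
t=snap('top','top7'); s=snap('side','side10')
a=t[185:275,255:385]; cv2.imwrite('pics/m10.png',cv2.resize(a,None,fx=6,fy=6,interpolation=cv2.INTER_CUBIC))
# tray mask: greyish (low saturation) bright blob
h=cv2.cvtColor(t,cv2.COLOR_BGR2HSV); m=((h[...,1]<70)&(h[...,2]>60)).astype(np.uint8)
n,lab,st,ce=cv2.connectedComponentsWithStats(m)
for i in range(1,n):
    if st[i,4]>200: print(st[i],ce[i].round(1),[ [round(float(x),1) for x in v] if not np.isscalar(v) else round(v,2) for v in cv2.minAreaRect(np.argwhere(lab==i)[:,::-1].astype(np.float32))])
E
```

```text
time_s: 23.62
position: [0.3891, -0.4733, 0.272]
ee_rot: [3.135, -0.005, 1.448]
ft_force: [0.4, 0.2, -0.6]
finger_gap: 0.0852
[  0   0 195   7 644] [66.7  1.6] [[97.0, 3.0], [6.0, 194.0], 90.0]
[    0    12   560   158 33381] [333.2  54.2] [[279.5, 90.5], [559.0, 157.0], 0.0]
[   0   69   66   89 4385] [ 27.9 113.6] [[25.1, 111.7], [80.2, 67.6], 77.91]
[105  89  62  10 500] [136.2  93.2] [[135.5, 93.2], [8.8, 60.9], 88.78]
[212 105  25  25 498] [224.  116.8] [[224.0, 117.0], [24.0, 24.0], 90.0]
[ 112  131   74   55 1635] [151.7 160.5] [[151.5, 164.5], [42.4, 79.2], 45.0]
[374 164  29  37 572] [387.9 181.5] [[387.7, 181.6], [17.0, 34.4], 26.57]
[ 278  190   75   61 3504] [315.  219.7] [[315.5, 219.7], [70.3, 54.0], 6.34]
[391 193  24  23 426] [402.4 204.3] [[402.5, 204.0], [22.0, 23.0], 90.0]
[537 193  23  57 646] [547.5 223. ] [[547.8, 221.2], [56.0, 21.6], 88.7]
[210 194  19  19 268] [219.2 203. ] [[219.2, 203.0], [16.6, 16.4], 9.46]
[  33  196   88   99 4724] [ 76.1 244.9] [[76.0, 245.0], [79.1, 62.6], 61.14]
[  0 215  11  26 218] [  4.2 227.1] [[5.0, 227.5], [25.0, 10.0], 90.0]
[462 264  98  84 594] [513.7 308. ] [[512.3, 307.7], [8.1, 127.6], 50.57]
[  406   278   154   142 11551] [505.6 371.8] [[482.5, 348.5], [141.0, 153.0], 90.0]
[  153   283   228   137 19639] [269.5 368.1] [[263.9, 393.7], [161.6, 188.8], 52.13]
```

Run:
```python
from fit import *
R_={}
for f in('top0','top7'):
    t=cv2.imread(f'pics/{f}.png'); h=cv2.cvtColor(t,cv2.COLOR_BGR2HSV); m=((h[...,1]<70)&(h[...,2]>60)).astype(np.uint8)
    n,lab,st,ce=cv2.connectedComponentsWithStats(m)
    i=[i for i in range(1,n) if st[i,4]>2500 and 300<ce[i][0]<330 and 150<ce[i][1]<240][0]
    r=cv2.minAreaRect(np.argwhere(lab==i)[:,::-1].astype(np.float32)); c=onz('top',r[0],.035)[:2]; R_[f]=c; print(f,r,c.round(4))
    hs=h.astype(int)
    for nm,mk in(('nut',(lab==0)&(h[...,2]<150)),):
        pass
t=cv2.imread('pics/top7.png')
print([t[185:262,u].tolist()[::1] and [int(v) for v in t[225:262,u].mean(1)] for u in(290,315,340)])
l=np.array([.389,-.165]);ex=np.array([.994,-.11]);ey=np.array([.11,.994])
c=np.array([.569,-.1755])+R_['top7']-R_['top0']; print(c,(c-l)@ex,(c-l)@ey)
# nuts: project expected
h=cv2.cvtColor(t,cv2.COLOR_BGR2HSV)[195:245,283:350]; m=((h[...,1]>100)).astype(np.uint8)
n,lab,st,ce=cv2.connectedComponentsWithStats(m)
for i in range(1,n):
    if st[i,4]>40: u=ce[i]+[283,195]; print('nut?',st[i],u,onz('top',u,.02).round(3))
```

```text
top0 ((319.4999694824219, 179.49998474121094), (68.99998474121094, 52.99999237060547), -0.0) [ 0.567  -0.1751]
top7 ((315.5365905761719, 219.67074584960938), (70.34487915039062, 54.001014709472656), 6.340191841125488) [ 0.4653 -0.1633]
[[114, 111, 112, 111, 112, 112, 111, 112, 112, 111, 109, 110, 110, 110, 109, 112, 131, 139, 110, 91, 119, 139, 143, 139, 136, 136, 136, 105, 90, 95, 92, 91, 94, 94, 95, 96, 97], [151, 150, 149, 149, 148, 149, 148, 150, 150, 148, 148, 150, 149, 147, 144, 125, 109, 108, 111, 136, 138, 108, 120, 134, 138, 136, 134, 136, 139, 138, 104, 89, 96, 97, 95, 97, 98], [125, 113, 113, 113, 112, 110, 109, 109, 112, 119, 139, 150, 150, 150, 151, 151, 148, 147, 125, 110, 110, 113, 135, 134, 100, 118, 138, 139, 136, 137, 144, 142, 133, 105, 95, 98, 99]]
[ 0.46726403 -0.16370072] 0.07765152651221689 0.00990053197876359
nut? [ 18  10  13  12 120] [307.4        210.68333333] [ 0.49  -0.145  0.02 ]
nut? [ 43  30  12  12 111] [331.24324324 230.68468468] [ 0.44  -0.203  0.02 ]
```

Run:
```python
from h import *
a=cv2.imread('pics/top0.png').astype(int);b=cv2.imread('pics/top7.png').astype(int)
d=np.abs(a-b).sum(2)
for n,(u,v) in dict(pyr=(219,203),bowl=(224,117),jar=(403,205),weight=(378,130),brush=(392,170)).items(): print(n,(d[v-12:v+12,u-12:u+12]>60).mean())
from plant import sign_off
print(sign_off())
```

```text
pyr 0.0
bowl 0.0
jar 0.0
weight 0.0
brush 0.0
the job is handed in; nothing more can be done
None
```

I finished the job and handed it in at about 24 s of the 58 s allowed. No verdict was reported.

- **Lamp:** I twisted the bar to about 1.13 rad and pulled the rod to its end stop to get an exact reference. I then pushed it back to about 0.082 m and twisted it to about 0.004 rad to lock it. The side picture taken just after release shows the rod out and the bar square. I could not see the band itself, as it blended with the collar, so the rod length rests on the end-stop reference.
- **Tray:** I pulled it from outside its far rim until it met the ledge, with a contact force of about 12 N. The final top picture puts its centre 0.078 m from the ledge's (flush would be 0.075), 10 mm off along the ledge. The angle agrees with my ledge estimate to about 0.01 rad. Both nuts are inside.
- **Bystanders:** the pyramid, dish, jar, weight and brush show no pixel change between the first and last pictures, and the arm ended clear of everything.

**What went wrong or disagreed:**
- The first grip closed above the bar and missed it. The fingertips appeared to end 20–30 mm short of the stated TCP, so I went deeper and later descended by feel.
- I first lowered the fingers inside the tray, which was wrong, and lifted them out again without contact.
- The side view gave the ledge's yaw as about 0.13 rad against 0.11 from the top view.
- The last picture could not be viewed because the limit was reached, so the final tray check was done by image code only.

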